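Kit up the control enclosure and latch its door tight

TASK

Lift every current transformer up and off the hook stand and put them all, together with the finned heat sink from the bench, down inside the open enclosure. Then shut the enclosure's door onto its gasket and turn the T-handle clockwise as far as it goes, so that the door is drawn tight and stays latched. Leave the jar, the multimeter and the capacitor where they are.

Things in the scene. Friction and masses are not known exactly. Their poses are not given: they have to be found in the camera images.
- enclosure: grey metal enclosure fixed on the bench on its back, open side up: 220 (x) x 272 (y) x 90 mm high, walls 6 mm, inner floor 4 mm up; origin at the centre of its underside, z up. Door hinged along the far (+x) rim. Black springy gasket on the rim, up to 9 mm above the front wall. A keeper for the latch, 18 mm deep, sits mid-width inside the front (-x) wall, from 75 mm up
- door (a joint): door angle, rad: 0 shut tight, 0.02 to 0.03 resting on the gasket, 1.57 straight up, stop at 1.9. Stiff hinge (0.55 N m): stays where left. Door 225 (hinge to free edge) x 280 x 10 mm, 0.45 kg; to shut, push its outer face towards the robot, then down. The gasket (2500 N/m at the free edge, up to 18 N) lifts it again unless latched
- door_hinge (a point): point on the hinge axis, middle of the far rim, 92 mm above the bench, level with the door's underside. Axes of the door: at any angle it reaches from here along its own -x; its outer face lies 10 mm along its own +z; the hinge axis is its y
- door_edge (a point): middle of the door's front (free) edge, on the outer face, 225 mm from the hinge; same axes as door_hinge
- latch (a joint): T-handle compression latch on the door, rad: 0 free (bar parallel to the door's free edge), stop at 1.57 fully latched (bar points at the free edge); turns clockwise seen from outside the door. From 0.6 its cam runs under the keeper's ramp, from about 1.0 it draws the door down, from 1.4 it holds; beyond 0.6 it strikes the keeper as the door shuts. Up to 0.5 N m
- latch_grip (a point): centre of the T-handle's black bar (66 long, 13 wide, 18 mm high) on the turning axis, 32 mm above the door's outer face, 172 mm from the hinge; own y along the bar, own z along the axis out of the door; turns with the handle. The latch's cam stands 25 mm out of the door's inner face, up to 36 mm from the axis
- stand: aluminium hook stand fixed to the bench: bar 310 mm long along its y, 16 wide, top 125 mm up, on two end posts; four 6 mm wire hooks at y = -135, -45, 45, 135 mm point to its -x, arms 115 mm up, reaching 55 mm from the bar's centre line, upturned tips' tops 130 mm up. Origin on the bench under the bar's middle, z up
- heat_sink: finned aluminium heat sink block standing on the bench, 50 (x) x 40 (y) x 55 mm high, 0.18 kg, origin at the centre of its underside
- jar: small white jar, 44 mm across, 45 mm high, origin at the underside; not part of the job
- meter: black hand multimeter lying on the bench, 150 x 75 x 36 mm, origin at the underside; not part of the job
- capacitor: blue can capacitor standing on the bench, 35 mm across, 50 mm high, origin at the underside; not part of the job
- ct1: window-type current transformer, cream block 24 (x) x 40 (y) x 58 mm (z), 0.12 kg; window along x, 20 wide, from 14 to 41 mm up; origin at the centre of its underside, z to its top. Hangs by the window on a hook, about 33 mm in front (-x) of the stand bar, underside 77 mm up; comes off if raised 13 to 20 mm, then drawn 40 mm or more to the stand's -x. May be absent
- ct2: window-type current transformer, cream block 24 (x) x 40 (y) x 58 mm (z), 0.12 kg; window along x, 20 wide, from 14 to 41 mm up; origin at the centre of its underside, z to its top. Hangs by the window on a hook, about 33 mm in front (-x) of the stand bar, underside 77 mm up; comes off if raised 13 to 20 mm, then drawn 40 mm or more to the stand's -x. May be absent
- ct3: window-type current transformer, cream block 24 (x) x 40 (y) x 58 mm (z), 0.12 kg; window along x, 20 wide, from 14 to 41 mm up; origin at the centre of its underside, z to its top. Hangs by the window on a hook, about 33 mm in front (-x) of the stand bar, underside 77 mm up; comes off if raised 13 to 20 mm, then drawn 40 mm or more to the stand's -x. May be absent
- ct4: window-type current transformer, cream block 24 (x) x 40 (y) x 58 mm (z), 0.12 kg; window along x, 20 wide, from 14 to 41 mm up; origin at the centre of its underside, z to its top. Hangs by the window on a hook, about 33 mm in front (-x) of the stand bar, underside 77 mm up; comes off if raised 13 to 20 mm, then drawn 40 mm or more to the stand's -x. May be absent
Not all that is in view belongs to the job. What is shaped like the ct1 but brown, red or turquoise is not meant.

How it is judged:
On the way, in this order (a step that is already met when the one before it is completed fails the run):
1. all transformers present and the heat sink are inside the enclosure (x of ct1 in the frame of enclosure between -0.105 and 0.105 m and y of ct1 in the frame of enclosure between -0.131 and 0.131 m and z of each of ct1, ct2, ct3, ct4, heat_sink in the frame of enclosure below 0.075 m and x of ct2 in the frame of enclosure between -0.105 and 0.105 m and y of ct2 in the frame of enclosure between -0.131 and 0.131 m and x of ct3 in the frame of enclosure between -0.105 and 0.105 m and y of ct3 in the frame of enclosure between -0.131 and 0.131 m and x of ct4 in the frame of enclosure between -0.105 and 0.105 m and y of ct4 in the frame of enclosure between -0.131 and 0.131 m and x of heat_sink in the frame of enclosure between -0.105 and 0.105 m and y of heat_sink in the frame of enclosure between -0.131 and 0.131 m), for 0.2 s.
2. the door is shut onto the gasket with the handle not yet turned (value of joint door below 0.06 rad and value of joint latch below 0.7 rad), for 0.1 s.
3. the T-handle is turned home and the door is drawn tight (value of joint latch above 1.4 rad and value of joint door below 0.01 rad), for 0.3 s.
At the end, for the whole second after the job is handed in: every transformer present and the heat sink lie at rest inside the enclosure (any way up), the T-handle stands at 1.4 rad or more and the door angle is under 0.010 rad with the hand off (all of step 1 and all of step 3 and velocity of joint latch below 0.05 rad/s and linear speed of each of ct1, ct2, ct3, ct4, heat_sink below 0.02 m/s); the robot touches nothing.
It fails at once if the jar is shifted by more than 3 cm (distance of jar from where it was at the start of the episode above 0.03 m).
It fails at once if the multimeter is shifted by more than 3 cm (distance of meter from where it was at the start of the episode above 0.03 m).
It fails at once if the capacitor is shifted by more than 3 cm (distance of capacitor from where it was at the start of the episode above 0.03 m).
Of ct1, ct2, ct3, ct4 only 2 to 4 are there at a start; the rules pass over those that are not, and their reading is None.
At some moment in a run one of heat_sink may be knocked a few centimetres aside while the robot is not near it.
Once in a run the grip may slacken for a moment while it holds something.
It also fails if it takes over 210 s, if anything falls off the work surface, if the arm or the gripper's body presses on something with over 40 N, if the wrist force passes 120 N, or if a joint passes its speed limit or range.

ROBOT

A 6-joint arm with a two-finger parallel gripper is mounted at the origin on the work surface. World frame = base frame: x ahead of the robot, y to its left, z up, the work surface at z = 0. Lengths are in m, angles in rad, forces in N, time in s.
With the tool pointing down it reaches from about 0.375 to 0.9 m from the base axis. Payload 3.1 kg.
Tool frame: the origin (TCP) lies on the front face of the gripper's body, between the roots of the fingers; the fingertips stand 70 mm ahead of it and the grasp point (between the pads) lies 51 mm ahead of it; z points along the fingers, y is the line along which they close (so a half turn about z gives the same grasp; the last joint's range is limited). The gripper opens to 87 mm and grips with 3 to 60 N. Pads are 19 mm wide; open, the fingers measure 117 mm over their backs; the gripper's body (75 mm by 190 mm) begins 51 mm behind the grasp point.
Start: joints at [-1.389, 0.527, 1.433, -0, 1.181, -0.178], TCP at [0.22, -0.585, 0.292] pointing down, gripper open.
Joint ranges: [-3.08, 3.08], [-0.75, 2.2], [0.22, 2.44], [-1.43, 4.57], [0, 2.65], [-2.85, 2.85]. Speed limits (rad/s): [2.79, 2.79, 3.14, 3.14, 3.14, 3.14].

INTERFACE

Orientations are given as a unit quaternion [x, y, z, w].
In Python, from rig import robot, cams, ticket gives the robot as it stands. The module is installed in compiled form; this text tells all that it offers.
- The arm moves only by the shell command python3 -m crank 'ROWS' [FORCE]. ROWS is JSON, a list of rows, each a list of 7 numbers: the shift along the tool's x, y, z in cm, then the turn, a rotation vector about the tool's x, y, z in rad, then the closure, from 0 (fully open) to 1 (shut). A call has 1 to 5 rows; each row shifts and turns the commanded pose from where the row before left it, along the tool's axes as they then stand; what a row does not reach is not made up. A row lasts 1/8 s, in which the tool goes at most 62.5 mm and 10.7 degrees, less where a joint would pass 70% of its speed; a pose out of reach is approached as far as the arm can. A call is refused whole if a number of a shift passes 6.25 or a number of a turn 0.188, either way. A call with a gripper value outside its range is refused whole. The fingers move at their own pace and stop on an object; FORCE is the grip in N (left out, the last holds). Time passes only in rows, so rows that do not move let the fingers close. It gives the time, the measured TCP pose, the force, the opening and the grip force at its end, in the units of the state.
- robot.get_obs(): the state, without advancing time (a new reading comes with each control period).
- cams.camera(name): name is "scene" or "top"; returns the picture (400x640x3 uint8, red, green, blue); there is no depth.
- cams.camera_info(name): a dict with "intrinsics" (3x3 intrinsics, pixels), "pose" (4x4, takes a point from camera to world coordinates). Camera axes: x right, y down, z forward; pixel columns grow to the right and rows downward; lengths in m; the calibration is good to about 2 mm. A picture is of the moment at which its call begins. camera_info takes no time and is no camera call.
- ticket.hand_in(): hands the job in; it is judged then, once.
The state is a dict: "time": time; "q": joint angles; "joint_velocities": joint speeds; "joint_torque": joint torques, N m; "position": TCP position; "tool_rot": TCP orientation; "ft_force": force on the tool from outside, world axes, zero at the start; "moment": the same for the moment, N m; "grip_width": finger opening in m; "grip_force": force on a finger pad.
Only numpy, scipy, OpenCV 4.12 (cv2) and the standard library are available. Lean on these libraries where they do the work, as an engineer would, in place of code of your own. Each camera call takes 0.05 s, during which the arm holds its last target. There are 200 camera calls.

## Working session

There is one attempt and no reset: what is moved stays moved. The work goes in short steps, Python scripts to look and compute and a shell command to move; the robot and the scene stay as the last step left them, time stands still between calls to the robot, and variables do not carry over. Pictures are saved under pics/ and viewed, at most 18 in all, crops included, and the job is handed in when it is done.

```bash
mkdir -p pics
cat > h.py <<'E'
import numpy as np, cv2
from rig import robot, cams, ticket
from scipy.spatial.transform import Rotation as R
def ray(n,u,v):
    i=cams.camera_info(n); K=np.array(i["intrinsics"]);P=np.array(i["pose"])
    d=P[:3,:3]@np.linalg.inv(K)@[u,v,1]; return P[:3,3],d/np.linalg.norm(d)
def onz(n,u,v,z):
    o,d=ray(n,u,v); return o+d*(z-o[2])/d[2]
def proj(n,p):
    i=cams.camera_info(n); K=np.array(i["intrinsics"]);P=np.array(i["pose"])
    c=K@(P[:3,:3].T@(np.array(p)-P[:3,3])); return c[:2]/c[2]
def snap(n,f,crop=None,s=1):
    a=cams.camera(n); 
    if f:
        b=a if crop is None else a[crop[1]:crop[3],crop[0]:crop[2]]
        cv2.imwrite("pics/"+f,cv2.resize(b[:,:,::-1],None,fx=s,fy=s,interpolation=cv2.INTER_CUBIC))
    return a
def st():
    o=robot.get_obs(); print(round(o["time"],2),np.round(o["position"],4),"R\n",np.round(R.from_quat(o["tool_rot"]).as_matrix(),3),"f",np.round(o["ft_force"],1),"w",round(o["grip_width"],4),round(o["grip_force"],1),"q",np.round(o["q"],2))
    return o
E
python3 - <<'E'
from h import *
snap("scene","s0.png",None,1.25); snap("top","t0.png",None,1.25)
for n in("scene","top"):
    i=cams.camera_info(n);print(np.round(i["pose"],3),np.round(i["intrinsics"],1))
st()
E
```

```text
[[-0.819  0.344 -0.459  1.041]
 [ 0.573  0.487 -0.659  0.663]
 [-0.003 -0.803 -0.596  0.723]
 [ 0.     0.     0.     1.   ]] [[410.2   0.  318. ]
 [  0.  410.2 195. ]
 [  0.    0.    1. ]]
[[-0.016 -0.992  0.127  0.422]
 [-1.     0.017  0.008  0.012]
 [-0.01  -0.127 -0.992  1.288]
 [ 0.     0.     0.     1.   ]] [[479.9   0.  323.5]
 [  0.  479.9 205.8]
 [  0.    0.    1. ]]
0.1 [ 0.22   -0.5844  0.2914] R
 [[ 0.936  0.352 -0.   ]
 [ 0.352 -0.936  0.002]
 [ 0.    -0.002 -1.   ]] f [-0.8  0.1  0.5] w 0.0869 0.0 q [-1.39  0.53  1.43  0.    1.18 -0.18]
```

View pics/s0.png

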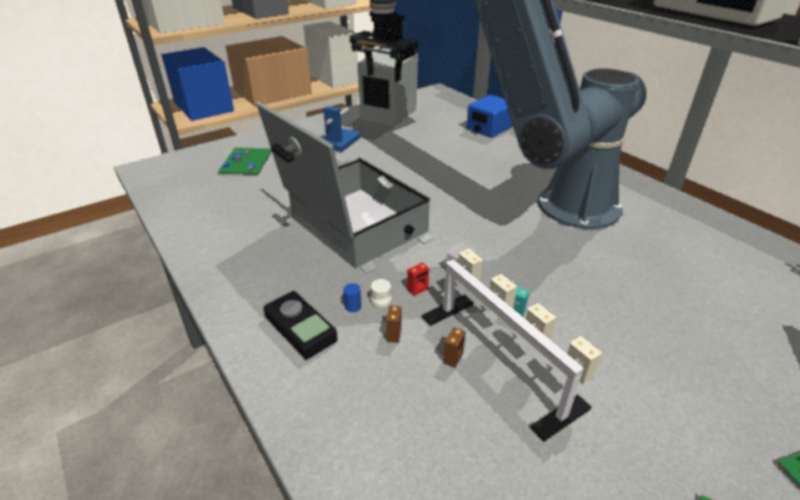

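View pics/t0.png

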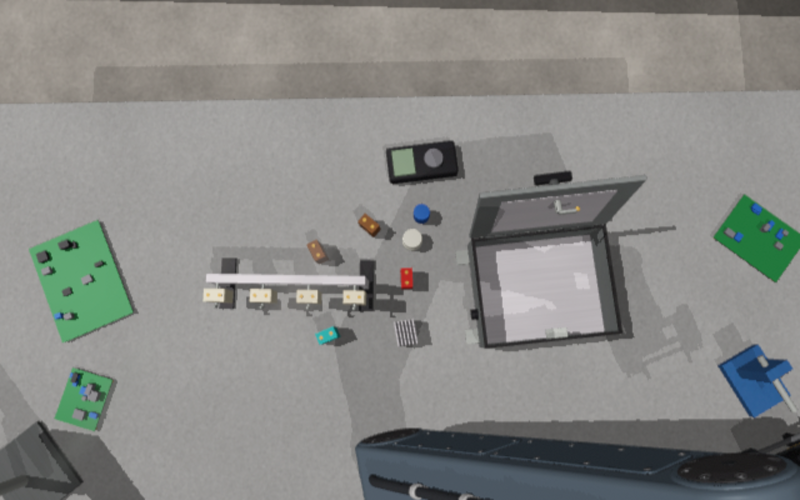

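The top view has up = +x and left = +y. Pixels below are in the 800-wide picture.
- **Transformers:** four cream CTs hang at (214,296), (260,296), (307,297) and (353,298). The look-alikes, which are not meant, are turquoise (327,336), red (406,277) and brown (317,251) and (369,224).
- **Heat sink:** (405,333), striped.
- **Enclosure:** about (547,290), with the door open past vertical.

Run:
```python
from h import *
a=snap("top","t1.png",(140,160,380,310),3.3)
hsv=cv2.cvtColor(a,cv2.COLOR_RGB2HSV)
def blobs(m,mn=40):
    n,l,s,c=cv2.connectedComponentsWithStats(m.astype(np.uint8))
    for i in range(1,n):
        if s[i,4]>mn:
            r=cv2.minAreaRect(np.argwhere(l==i)[:,::-1].astype(np.float32)); yield r,s[i]
m=(hsv[:,:,0]>12)&(hsv[:,:,0]<35)&(hsv[:,:,1]>25)&(hsv[:,:,2]>180)
for r,s in blobs(m,30):
    print("cream",np.round(r[0],1),np.round(r[1],1),round(r[2]),s, np.round(onz("top",*r[0],.135),4))
# white bar
m=(hsv[:,:,1]<20)&(hsv[:,:,2]>200)
for r,s in blobs(m,60): print("white",np.round(r[0],1),np.round(r[1],1),round(r[2]),s,np.round(onz("top",*r[0],.125),4))
for nm,u,v,z in [("hs",405,333,.055),("red",406,277,.058),("turq",327,336,.058),("jar",412,239,.045),("cap",421,213,.05),("met",422,161,.036),
  ("eFL",486,347,.09),("eFR",621,333,.09),("eBL",471,241,.09),("eBR",607,226,.09),("handle",553,178,.25),("keeper",560,332,.085),("lbase",474,315,.05)]:
    print(nm,np.round(onz("top",u/1.25,v/1.25,z),4))
cv2.imwrite("pics/t1b.png",cv2.resize(a[120:300,360:540,::-1],None,fx=3.3,fy=3.3,interpolation=cv2.INTER_CUBIC))
```

```text
cream [170.5 235.5] [ 9. 15.] 90 [163 231  16  10 145] [0.5039 0.3914 0.135 ]
cream [208.  235.5] [ 9. 16.] 90 [200 231  17  10 165] [0.5024 0.3008 0.135 ]
cream [245.  236.5] [ 9. 16.] 90 [237 232  17  10 165] [0.4986 0.2115 0.135 ]
cream [282.5 237. ] [10. 15.] 90 [275 232  16  11 148] [0.4959 0.1213 0.135 ]
white [228.  222.6] [126.   6.] 1 [165 219 127   8 728] [0.5337 0.2549 0.125 ]
white [465.1 224.5] [13.1  9.8] 79 [459 219  13  12 116] [ 0.5196 -0.3207  0.125 ]
white [422.5 241. ] [43. 18.] 0 [401 232  44  19 450] [ 0.4813 -0.2161  0.125 ]
hs [0.4244 0.0234 0.055 ]
red [0.5387 0.0195 0.058 ]
turq [0.4208 0.1821 0.058 ]
jar [0.6196 0.0057 0.045 ]
cap [ 0.6738 -0.0141  0.05  ]
met [ 0.7902 -0.0188  0.036 ]
eFL [ 0.3944 -0.1363  0.09  ]
eFR [ 0.4176 -0.4032  0.09  ]
eBL [ 0.6063 -0.113   0.09  ]
eBR [ 0.6322 -0.3882  0.09  ]
handle [ 0.6919 -0.2445  0.25  ]
keeper [ 0.4215 -0.2845  0.085 ]
lbase [ 0.4588 -0.1188  0.05  ]
```

View pics/t1.png

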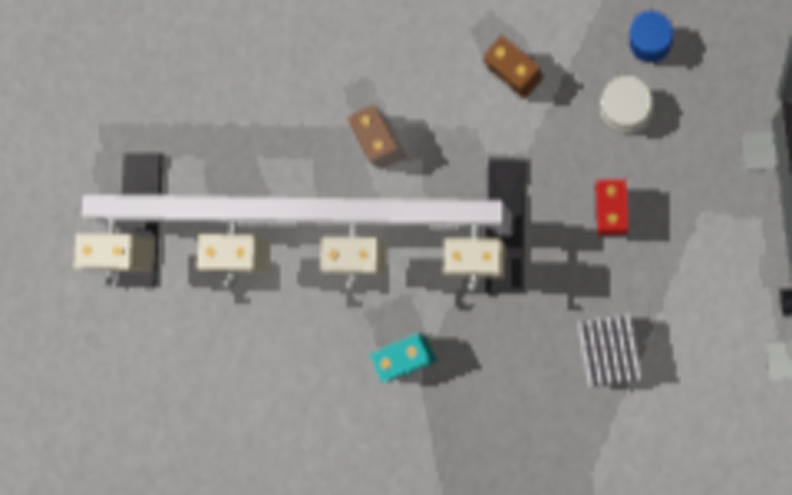

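View pics/t1b.png

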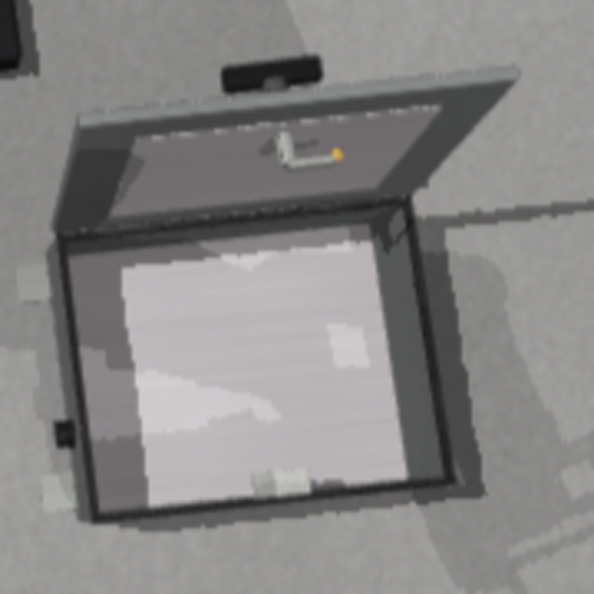

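The crop confirms four cream transformers with gold dots, at x ≈ 0.50 and y ≈ 0.391, 0.301, 0.211 and 0.121. The red, turquoise and brown look-alikes stand on the bench.

The heat sink's top is about 40 mm in y by 51 mm in x, which matches the given size. The enclosure corners give about 0.214 x 0.27 m, also matching.

I'll take the heat sink first, since it is on the way.

```bash
cat >> h.py <<'E'
c=[onz("top",x/3.3+360,y/3.3+120,.095) for x,y in[(95,519),(453,482),(60,235),(408,203)]]
EC=np.mean(c,0); ex=(c[2]+c[3]-c[0]-c[1])/2; ey=(c[0]+c[2]-c[1]-c[3])/2
EY=(np.arctan2(ex[1],ex[0])+np.arctan2(-ey[0],ey[1]))/2
def enc(x,y,z): 
    k,s=np.cos(EY),np.sin(EY); return np.array([EC[0]+k*x-s*y,EC[1]+s*x+k*y,z])
def go(p):  # tool-frame cm to take the TCP to p
    o=robot.get_obs(); return np.round(100*R.from_quat(o["tool_rot"]).as_matrix().T@(np.array(p)-o["position"]),1)
E
python3 - <<'E'
from h import *
print(EC,np.hypot(*ex[:2]),np.hypot(*ey[:2]),EY)
print(onz("top",324.5,266.6,.055), "slots",[np.round(enc(*p,0),3) for p in[(.045,0),(.035,.072),(.035,-.072),(-.04,.075),(-.04,-.075)]])
E
python3 -m crank '[[0,0,0,0,0,0.12,0],[0,0,0,0,0,0.12,0],[5,0,0,0,0,0,0],[5,0,0,0,0,0,0],[5,0,0,0,0,0,0]]' 30
python3 -m crank '[[5,-2,0,0,0,0,0],[2,-5,0,0,0,0,0],[0,-5,0,0,0,0,0],[0,-5,0,0,0,0,0],[0,-5,0,0,0,0,0]]'
python3 -m crank '[[0,-5,0,0,0,0,0],[0,-5,0,0,0,0,0],[0,-5,0,0,0,0,0],[0,-5,0,0,0,0,0],[0,0,0,0,0,0,0]]'
python3 - <<'E'
from h import *
st(); p=onz("top",324.5,266.6,.055); p[2]=.096; print(go(p))
E
```

```text
[ 0.5132262  -0.25897835  0.095     ] 0.21367287867479673 0.2671171679391482 0.08816172936594116
[0.42385798 0.0220868  0.055     ] slots [array([ 0.558, -0.255,  0.   ]), array([ 0.542, -0.184,  0.   ]), array([ 0.554, -0.328,  0.   ]), array([ 0.467, -0.188,  0.   ]), array([ 0.48 , -0.337,  0.   ])]
time: 0.78
position: [0.3701, -0.5667, 0.2919]
tool_rot: [0.998, 0.06, -0.0, -0.0]
ft_force: [0.1, -1.0, -0.5]
grip_width: 0.0871
grip_force: 0.0
time: 1.4
position: [0.4119, -0.3384, 0.292]
tool_rot: [0.998, 0.06, -0.0, -0.0]
ft_force: [0.3, 0.0, 0.5]
grip_width: 0.0867
grip_force: 0.0
time: 2.02
position: [0.3865, -0.1381, 0.2919]
tool_rot: [0.998, 0.062, -0.001, -0.001]
ft_force: [0.0, 0.3, -0.1]
grip_width: 0.0871
grip_force: 0.0
2.02 [ 0.3865 -0.1381  0.2919] R
 [[ 0.992  0.124 -0.003]
 [ 0.124 -0.992  0.002]
 [-0.002 -0.003 -1.   ]] f [ 0.   0.3 -0.1] w 0.0871 0.0 q [-0.62  0.24  1.94  0.    0.97  0.83]
[  5.7 -15.4  19.6]
```

```bash
python3 -m crank '[[3,-5,0,0,0,0,0],[2.7,-5.4,0,0,0,0,0],[0,-5,2,0,0,0,0],[0,0,4.5,0,0,0,0],[0,0,0,0,0,0,0]]' 30
python3 - <<'E'
from h import *
p=onz("top",324.5,266.6,.055); p[2]=.096; print(go(p))
snap("scene","s1.png",(250,120,600,370),2.2)
E
```

```text
time: 2.65
position: [0.4253, 0.0183, 0.2252]
tool_rot: [0.998, 0.06, -0.003, -0.001]
ft_force: [0.4, -0.4, 0.6]
grip_width: 0.0872
grip_force: 0.0
[-0.  -0.4 12.9]
```

View pics/s1.png

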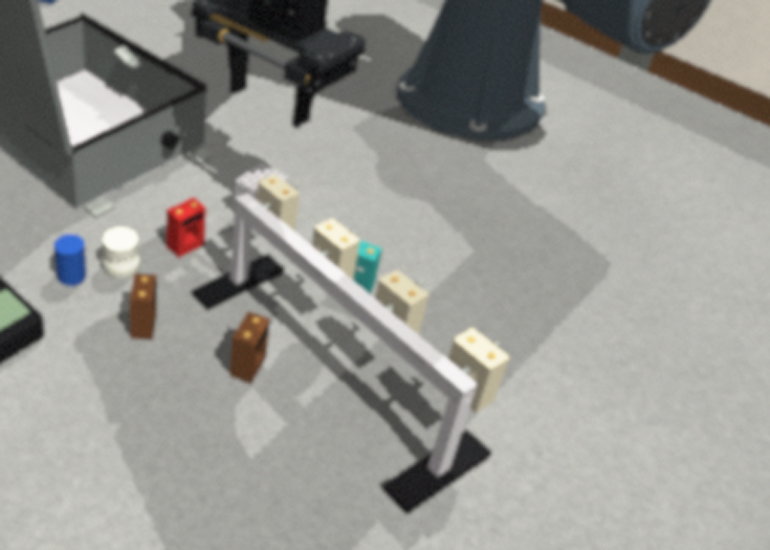

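The view shows the gripper above the heat sink (crop 262,183), which hasn't moved. The gripper's 190 mm body side runs along the closing axis. The hooks' CTs clear it by about 25 mm in x.

```bash
python3 -m crank '[[0,-0.4,4,0,0,0,0],[0,0,4,0,0,0,0],[0,0,3,0,0,0,0],[0,0,1.9,0,0,0,0],[0,0,0,0,0,0,0]]' 30
python3 -m crank '[[0,0,0,0,0,0,1],[0,0,0,0,0,0,1],[0,0,0,0,0,0,1],[0,0,0,0,0,0,1],[0,0,0,0,0,0,1]]' 35
python3 -m crank '[[0,0,-2,0,0,0,1],[0,0,-4,0,0,0,1],[0,0,-4,0,0,0,1],[0,0,0,0,0,0,1],[0,0,0,0,0,0,1]]'
python3 - <<'E'
from h import *
st(); print(go(enc(.045,0,.22)))
E
```

```text
time: 3.32
position: [0.4274, 0.0207, 0.0983]
tool_rot: [0.998, 0.059, 0.0, 0.0]
ft_force: [-0.3, -0.1, 0.2]
grip_width: 0.0871
grip_force: 0.0
time: 3.95
position: [0.4261, 0.0221, 0.0984]
tool_rot: [0.998, 0.06, 0.0, 0.0]
ft_force: [-0.2, -0.1, -0.4]
grip_width: 0.045
grip_force: 0.0
time: 4.58
position: [0.4254, 0.0222, 0.1977]
tool_rot: [0.998, 0.06, -0.001, -0.0]
ft_force: [-0.3, 1.3, -1.2]
grip_width: 0.0399
grip_force: 34.6
4.58 [0.4254 0.0222 0.1977] R
 [[ 0.993  0.12  -0.001]
 [ 0.12  -0.993  0.   ]
 [-0.001 -0.    -1.   ]] f [-0.3  1.3 -1.2] w 0.0399 34.6 q [-0.21  0.44  2.01 -0.    0.7   1.24]
[ 9.9 29.1 -2.3]
```

```bash
python3 -m crank '[[2,5,-2,0,0,0,1],[2,5,0,0,0,0,1],[2,5,0,0,0,0,1],[2,5,0,0,0,0,1],[1.9,5,0,0,0,0,1]]'
python3 -m crank '[[0,4.1,0,0,0,0,1],[0,0,0,0,0,0,1]]'
python3 - <<'E'
from h import *
st(); print(go(enc(.045,0,.115))); snap("scene","s2.png",(200,60,380,220),4)
E
```

```text
time: 5.2
position: [0.5538, -0.2155, 0.2155]
tool_rot: [0.998, 0.06, -0.002, -0.002]
ft_force: [1.1, -0.1, -1.6]
grip_width: 0.0397
grip_force: 34.6
time: 5.45
position: [0.5589, -0.2582, 0.2154]
tool_rot: [0.998, 0.058, -0.001, -0.0]
ft_force: [0.3, 0.1, -1.5]
grip_width: 0.0399
grip_force: 34.6
5.45 [ 0.5589 -0.2582  0.2154] R
 [[ 0.993  0.116 -0.002]
 [ 0.116 -0.993  0.001]
 [-0.002 -0.001 -1.   ]] f [ 0.3  0.1 -1.5] w 0.0399 34.6 q [-0.61  0.61  1.53 -0.    1.01  0.84]
[-0.  -0.3 10. ]
```

View pics/s2.png

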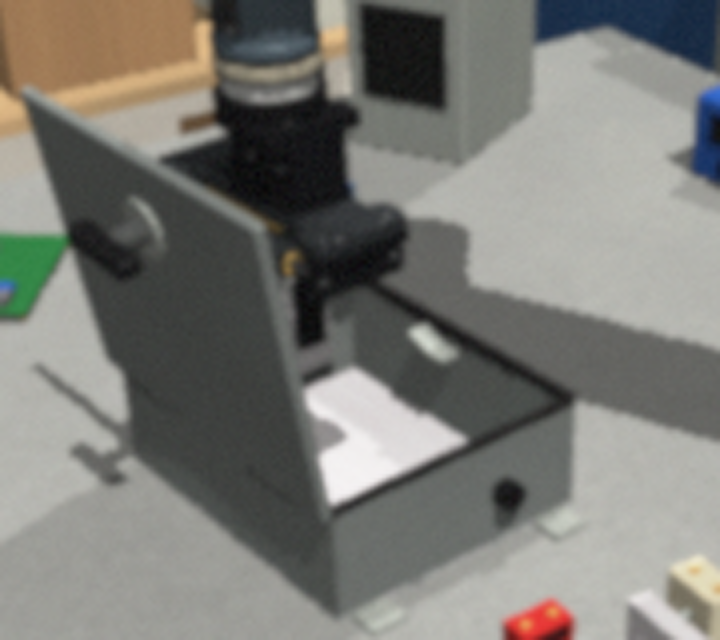

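The heat sink is over the back half of the enclosure, just clear of the door, with no contact force. I'll lower it.

```bash
python3 -m crank '[[0,0,4,0,0,0,1],[0,0,4,0,0,0,1],[0,0,1.5,0,0,0,1],[0,0,0,0,0,0,1]]'
python3 -m crank '[[0,0,0.5,0,0,0,1],[0,0,0,0,0,0,1]]'
```

```text
time: 6.0
position: [0.5582, -0.2537, 0.1218]
tool_rot: [0.998, 0.06, -0.002, -0.001]
ft_force: [1.4, 0.5, -1.5]
grip_width: 0.0398
grip_force: 34.7
time: 6.25
position: [0.5596, -0.2553, 0.1193]
tool_rot: [0.998, 0.06, 0.001, 0.001]
ft_force: [0.2, 0.5, -0.7]
grip_width: 0.0399
grip_force: 34.7
```

```bash
python3 -m crank '[[0,0,0.5,0,0,0,1],[0,0,0,0,0,0,1]]'
python3 -m crank '[[0,0,0.4,0,0,0,1],[0,0,0,0,0,0,1]]'
```

```text
time: 6.5
position: [0.559, -0.255, 0.1133]
tool_rot: [0.998, 0.06, -0.0, -0.0]
ft_force: [0.2, -0.1, -2.0]
grip_width: 0.0401
grip_force: 34.7
time: 6.75
position: [0.5592, -0.2554, 0.1095]
tool_rot: [0.998, 0.06, 0.0, 0.0]
ft_force: [-0.2, 0.2, 0.7]
grip_width: 0.0398
grip_force: 34.7
```

```bash
python3 -m crank '[[0,0,0,0,0,0,0.4],[0,0,0,0,0,0,0.4],[0,0,0,0,0,0,0.4],[0,0,-3,0,0,0,0.4],[0,0,-5,0,0,0,0.4]]'
python3 -m crank '[[-2,-2,-5,0,0,0,0.4],[-2,-5,0,0,0,0.14,0.2],[0,-6,0,0,0,0,0.1],[0,-6,0,0,0,0,0.1],[0,-5,0,0,0,0,0.1]]'
python3 - <<'E'
from h import *
st(); print(go([.498,.121,.245])); snap("top","t2.png",(360,120,540,300),3.3)
E
```

```text
time: 7.38
position: [0.558, -0.2543, 0.1881]
tool_rot: [0.998, 0.06, -0.002, -0.002]
ft_force: [1.3, 0.5, 0.4]
grip_width: 0.0521
grip_force: 0.0
time: 8.0
position: [0.514, -0.0184, 0.2395]
tool_rot: [1.0, -0.01, 0.0, -0.0]
ft_force: [1.2, -0.1, -0.1]
grip_width: 0.0772
grip_force: 0.0
8.0 [ 0.514  -0.0184  0.2395] R
 [[ 1.   -0.02  0.  ]
 [-0.02 -1.    0.  ]
 [ 0.   -0.   -1.  ]] f [ 1.2 -0.1 -0.1] w 0.0772 0.0 q [-0.25  0.45  1.76  0.    0.92  1.34]
[ -1.9 -13.9  -0.5]
```

View pics/t2.png

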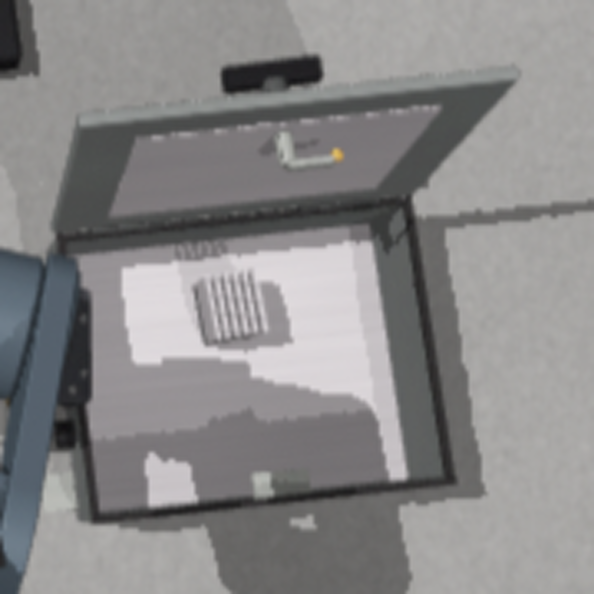

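The heat sink stands upright inside the enclosure (crop 233,307). Next is CT4.

```bash
python3 -m crank '[[-1,-5,0,0,0,0,0.1],[-0.9,-5,0,0,0,0,0.1],[0,-3.9,0,0,0,0,0.1],[0,0,3,0,0,0,0.1],[0,0,0,0,0,0,0.1]]' 35
python3 - <<'E'
from h import *
print(go([.498,.121,.174]))
a=cams.camera("scene"); cv2.imwrite("pics/s3.png",cv2.resize(a[150:300,330:520,::-1],None,fx=4,fy=4,interpolation=cv2.INTER_CUBIC))
E
```

```text
time: 8.68
position: [0.4967, 0.1193, 0.2078]
tool_rot: [1.0, -0.01, -0.002, 0.0]
ft_force: [0.3, -0.0, 0.2]
grip_width: 0.0783
grip_force: 0.0
[ 0.1 -0.2  3.4]
```

View pics/s3.png

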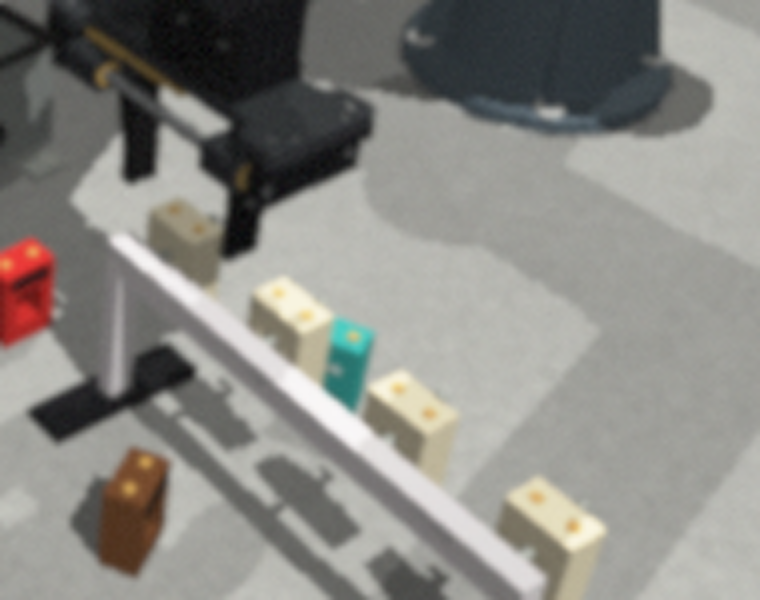

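The fingers straddle CT4 (crop 185,230), and the right finger sits between CT4 and its neighbour. I'll descend and grip.

```bash
python3 -m crank '[[0.1,-0.2,1.7,0,0,0,0.1],[0,0,1.7,0,0,0,0.1],[0,0,0,0,0,0,0.1]]' 35
python3 -m crank '[[0,0,0,0,0,0,1],[0,0,0,0,0,0,1],[0,0,0,0,0,0,1],[0,0,0,0,0,0,1],[0,0,0,0,0,0,1]]'
python3 -m crank '[[0,0,0,0,0,0,1],[0,0,0,0,0,0,1]]'
```

```text
time: 9.1
position: [0.4993, 0.1202, 0.1752]
tool_rot: [1.0, -0.011, -0.001, 0.0]
ft_force: [0.6, 0.3, 0.0]
grip_width: 0.0783
grip_force: 0.0
time: 9.72
position: [0.4993, 0.121, 0.1754]
tool_rot: [1.0, -0.01, 0.0, 0.0]
ft_force: [0.5, -1.0, 2.6]
grip_width: 0.0397
grip_force: 35.0
time: 9.98
position: [0.4993, 0.121, 0.1754]
tool_rot: [1.0, -0.01, 0.0, -0.0]
ft_force: [-0.2, 0.5, 2.2]
grip_width: 0.0397
grip_force: 35.0
```

```bash
python3 -m crank '[[0,0,-0.8,0,0,0,1],[0,0,-0.8,0,0,0,1],[-1.5,0,0,0,0,0,1],[-2,0,0,0,0,0,1],[-2,0,0,0,0,0,1]]'
python3 -m crank '[[-0.5,0,-2,0,0,0,1],[0,0,-2,0,0,0,1],[0,0,-0.5,0,0,0,1]]'
python3 -m crank '[[1.5,5,0,0,0,0,1],[1.5,5,0,0,0,0,1],[1.5,5,0,0,0,0,1],[1.5,5,0,0,0,0,1],[1.5,5,0,0,0,0,1]]'
python3 - <<'E'
from h import *
st(); print(go(enc(.035,.072,.113)))
E
```

```text
time: 10.6
position: [0.4422, 0.1221, 0.1912]
tool_rot: [1.0, -0.01, -0.001, 0.0]
ft_force: [-0.3, 0.8, -1.9]
grip_width: 0.0404
grip_force: 35.0
time: 10.98
position: [0.4386, 0.1223, 0.2371]
tool_rot: [1.0, -0.01, 0.001, -0.0]
ft_force: [0.5, -0.3, -0.9]
grip_width: 0.0396
grip_force: 35.0
time: 11.6
position: [0.5086, -0.1306, 0.2354]
tool_rot: [1.0, -0.01, -0.001, -0.001]
ft_force: [1.2, 0.2, -1.6]
grip_width: 0.0397
grip_force: 35.0
11.6 [ 0.5086 -0.1306  0.2354] R
 [[ 1.    -0.021 -0.002]
 [-0.021 -1.     0.001]
 [-0.002 -0.001 -1.   ]] f [ 1.2  0.2 -1.6] w 0.0397 35.0 q [-0.46  0.47  1.74  0.    0.93  1.13]
[ 3.4  5.3 12.2]
```

```bash
python3 -m crank '[[1.7,2.7,0,0,0,0,1],[1.7,2.6,0,0,0,0,1],[0,0,4,0,0,0,1],[0,0,4,0,0,0,1],[0,0,3,0,0,0,1]]'
python3 -m crank '[[0,0,1,0,0,0,1],[0,0,0.5,0,0,0,1],[0,0,0,0,0,0,1]]'
python3 - <<'E'
from h import *
st(); print(go(enc(.035,.072,.107)))
E
```

```text
time: 12.22
position: [0.5406, -0.1823, 0.1238]
tool_rot: [1.0, -0.01, -0.002, -0.001]
ft_force: [-0.2, -0.9, -1.8]
grip_width: 0.0399
grip_force: 35.0
time: 12.6
position: [0.5425, -0.1832, 0.1118]
tool_rot: [1.0, -0.01, 0.0, 0.0]
ft_force: [-0.1, 0.1, -0.7]
grip_width: 0.04
grip_force: 35.0
12.6 [ 0.5425 -0.1832  0.1118] R
 [[ 1.    -0.02   0.001]
 [-0.02  -1.    -0.001]
 [ 0.001  0.001 -1.   ]] f [-0.1  0.1 -0.7] w 0.04 35.0 q [-0.52  0.72  1.7  -0.    0.72  1.07]
[-0.1  0.1  0.5]
```

```bash
python3 -m crank '[[0,0,0.5,0,0,0,1],[0,0,0,0,0,0,1],[0,0,0,0,0,0,0.4],[0,0,0,0,0,0,0.4],[0,0,0,0,0,0,0.4]]'
python3 -m crank '[[0,0,-2,0,0,0,0.4],[0,0,-5,0,0,0,0.4],[0,0,-5,0,0,0,0.3],[-1,-5,-1,0,0,0,0.1],[-1,-5,0,0,0,0,0.1]]'
python3 -m crank '[[-1,-5,0,0,0,0,0.1],[-1,-5,0,0,0,0,0.1],[0,-5,0,0,0,0,0.1],[0,-5,0,0,0,0,0.1],[0,-5,0,0,0,0,0.1]]'
python3 - <<'E'
from h import *
st(); print(go([.5005,.2115,.174])); snap("top","t3.png",(360,160,520,300),3)
E
```

```text
time: 13.22
position: [0.5423, -0.183, 0.1065]
tool_rot: [1.0, -0.01, 0.0, 0.0]
ft_force: [0.7, -0.7, 0.4]
grip_width: 0.0514
grip_force: 0.0
time: 13.85
position: [0.5247, -0.0823, 0.238]
tool_rot: [1.0, -0.011, 0.002, 0.001]
ft_force: [0.1, 0.3, -0.3]
grip_width: 0.0729
grip_force: 0.0
time: 14.48
position: [0.5091, 0.1694, 0.2365]
tool_rot: [1.0, -0.01, 0.0, -0.0]
ft_force: [0.8, -0.3, -0.3]
grip_width: 0.0783
grip_force: 0.0
14.47 [0.5091 0.1694 0.2365] R
 [[ 1.    -0.02   0.001]
 [-0.02  -1.     0.   ]
 [ 0.001 -0.    -1.   ]] f [ 0.8 -0.3 -0.3] w 0.0783 0.0 q [ 0.11  0.49  1.71 -0.    0.94  1.7 ]
[-1.  -4.2  6.2]
```

View pics/t3.png

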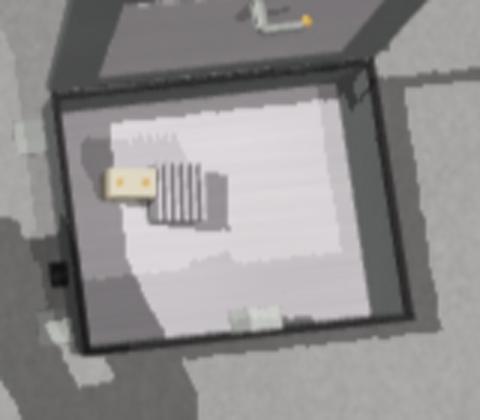

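The first CT stands inside at (131,182) in the crop. The heat sink was knocked about 3 cm towards it, now (180,190), but it's still upright inside and clear of the remaining slots. Next is CT3.

```bash
python3 -m crank '[[-1,-4.2,0,0,0,0,0.1],[0,0,2.5,0,0,0,0.1],[0,0,2,0,0,0,0.1],[0,0,1.7,0,0,0,0.1],[0,0,0,0,0,0,0.1]]' 35
python3 -m crank '[[0,0,0,0,0,0,1],[0,0,0,0,0,0,1],[0,0,0,0,0,0,1],[0,0,0,0,0,0,1],[0,0,0,0,0,0,1]]'
python3 -m crank '[[0,0,0,0,0,0,1],[0,0,0,0,0,0,1]]'
```

```text
time: 15.15
position: [0.4992, 0.2096, 0.1732]
tool_rot: [1.0, -0.01, -0.002, 0.0]
ft_force: [0.2, 0.2, 0.7]
grip_width: 0.0784
grip_force: 0.0
time: 15.78
position: [0.5001, 0.21, 0.1744]
tool_rot: [1.0, -0.01, 0.0, -0.0]
ft_force: [-0.1, 0.4, 1.5]
grip_width: 0.0393
grip_force: 35.0
time: 16.02
position: [0.5001, 0.21, 0.1744]
tool_rot: [1.0, -0.01, 0.0, -0.0]
ft_force: [-0.6, 0.3, 2.3]
grip_width: 0.0401
grip_force: 35.0
```

```bash
python3 -m crank '[[0,0,-0.8,0,0,0,1],[0,0,-0.8,0,0,0,1],[-1.5,0,0,0,0,0,1],[-2,0,0,0,0,0,1],[-2,0,0,0,0,0,1]]'
python3 -m crank '[[-0.5,0,-2,0,0,0,1],[0,0,-2,0,0,0,1],[0,0,-0.5,0,0,0,1]]'
python3 -m crank '[[1,5,0,0,0,0,1],[1,5,0,0,0,0,1],[1,5,0,0,0,0,1],[1,5,0,0,0,0,1],[1,5,0,0,0,0,1]]'
python3 -m crank '[[1,5,0,0,0,0,1],[1,5,0,0,0,0,1],[1,5,0,0,0,0,1],[1,5,0,0,0,0,1],[1,5,0,0,0,0,1]]'
python3 - <<'E'
from h import *
st(); print(go(enc(.035,-.072,.106)))
E
```

```text
time: 16.65
position: [0.443, 0.2109, 0.1901]
tool_rot: [1.0, -0.01, -0.001, 0.0]
ft_force: [0.2, -0.0, -1.0]
grip_width: 0.0394
grip_force: 35.0
time: 17.02
position: [0.4394, 0.2113, 0.2362]
tool_rot: [1.0, -0.01, 0.001, -0.0]
ft_force: [-0.1, 0.3, -1.4]
grip_width: 0.0396
grip_force: 35.0
time: 17.65
position: [0.4843, -0.0411, 0.2346]
tool_rot: [1.0, -0.01, -0.001, -0.0]
ft_force: [0.4, -0.7, -1.1]
grip_width: 0.04
grip_force: 35.0
time: 18.27
position: [0.5293, -0.2918, 0.2342]
tool_rot: [1.0, -0.01, -0.001, -0.001]
ft_force: [-0.5, 0.5, -0.5]
grip_width: 0.0396
grip_force: 35.0
18.27 [ 0.5293 -0.2918  0.2342] R
 [[ 1.    -0.021 -0.002]
 [-0.021 -1.     0.002]
 [-0.002 -0.002 -1.   ]] f [-0.5  0.5 -0.5] w 0.0396 35.0 q [-0.69  0.57  1.54  0.    1.03  0.9 ]
[ 2.6  3.5 12.8]
```

```bash
python3 -m crank '[[2.6,3.5,0,0,0,0,1],[0,0,4,0,0,0,1],[0,0,4,0,0,0,1],[0,0,3,0,0,0,1],[0,0,1.3,0,0,0,1]]'
python3 -m crank '[[0,0,0.5,0,0,0,1],[0,0,0,0,0,0,1]]'
python3 -m crank '[[0,0,0,0,0,0,0.4],[0,0,0,0,0,0,0.4],[0,0,0,0,0,0,0.4]]'
python3 -m crank '[[0,0,-2,0,0,0,0.4],[0,0,-5,0,0,0,0.4],[-1,-2,-5,0,0,0,0.3],[-1,-5,-1,0,0,0,0.1],[-1,-5,0,0,0,0,0.1]]'
python3 -m crank '[[-1,-5,0,0,0,0,0.1],[-1,-5,0,0,0,0,0.1],[0,-5,0,0,0,0,0.1],[0,-5,0,0,0,0,0.1],[0,-5,0,0,0,0,0.1]]'
python3 -m crank '[[0,-5,0,0,0,0,0.1],[0,-5,0,0,0,0,0.1],[0,-5,0,0,0,0,0.1],[0,-5,0,0,0,0,0.1]]'
python3 - <<'E'
from h import *
st(); print(go([.503,.3008,.174]));
E
```

```text
time: 18.9
position: [0.5536, -0.3249, 0.1093]
tool_rot: [1.0, -0.01, -0.002, -0.002]
ft_force: [-0.6, -0.1, -1.1]
grip_width: 0.0396
grip_force: 35.0
time: 19.15
position: [0.5556, -0.3265, 0.1078]
tool_rot: [1.0, -0.01, 0.0, 0.0]
ft_force: [0.5, -0.2, -1.5]
grip_width: 0.0396
grip_force: 35.0
time: 19.52
position: [0.5555, -0.3265, 0.108]
tool_rot: [1.0, -0.01, 0.001, 0.0]
ft_force: [0.2, 0.5, 0.3]
grip_width: 0.0516
grip_force: 0.0
time: 20.15
position: [0.5282, -0.2054, 0.2405]
tool_rot: [1.0, -0.011, 0.003, 0.001]
ft_force: [0.5, 0.9, 0.2]
grip_width: 0.0728
grip_force: 0.0
time: 20.78
position: [0.513, 0.0462, 0.2389]
tool_rot: [1.0, -0.01, 0.001, 0.0]
ft_force: [0.9, -0.2, -0.3]
grip_width: 0.0783
grip_force: 0.0
time: 21.28
position: [0.517, 0.2464, 0.2389]
tool_rot: [1.0, -0.01, 0.001, -0.0]
ft_force: [0.7, -1.0, 0.4]
grip_width: 0.0784
grip_force: 0.0
21.27 [0.517  0.2464 0.2389] R
 [[ 1.    -0.02   0.002]
 [-0.02  -1.     0.001]
 [ 0.002 -0.001 -1.   ]] f [ 0.7 -1.   0.4] w 0.0784 0.0 q [ 0.25  0.52  1.62 -0.    0.99  1.84]
[-1.5 -5.4  6.5]
```

```bash
python3 -m crank '[[-1.5,-5.4,0,0,0,0,0.1],[0,0,2.5,0,0,0,0.1],[0,0,2,0,0,0,0.1],[0,0,2,0,0,0,0.1],[0,0,0,0,0,0,0.1]]' 35
python3 -m crank '[[0,0,0,0,0,0,1],[0,0,0,0,0,0,1],[0,0,0,0,0,0,1],[0,0,0,0,0,0,1],[0,0,0,0,0,0,1]]'
python3 -m crank '[[0,0,0,0,0,0,1],[0,0,0,0,0,0,1]]'
python3 -m crank '[[0,0,-0.8,0,0,0,1],[0,0,-0.8,0,0,0,1],[-1.5,0,0,0,0,0,1],[-2,0,0,0,0,0,1],[-2,0,0,0,0,0,1]]'
python3 -m crank '[[-0.5,0,-2,0,0,0,1],[0,0,-2,0,0,0,1],[0,0,-0.5,0,0,0,1]]'
```

```text
time: 21.9
position: [0.5022, 0.2988, 0.1722]
tool_rot: [1.0, -0.01, -0.001, 0.0]
ft_force: [-0.5, 0.4, 0.1]
grip_width: 0.0782
grip_force: 0.0
time: 22.52
position: [0.503, 0.299, 0.1725]
tool_rot: [1.0, -0.01, 0.0, -0.0]
ft_force: [0.5, 0.4, 1.0]
grip_width: 0.0402
grip_force: 35.0
time: 22.78
position: [0.503, 0.299, 0.1725]
tool_rot: [1.0, -0.01, 0.0, -0.0]
ft_force: [-0.5, 0.4, 2.6]
grip_width: 0.0402
grip_force: 35.0
time: 23.4
position: [0.4459, 0.2997, 0.1881]
tool_rot: [1.0, -0.01, -0.001, 0.0]
ft_force: [-0.4, 0.6, -1.7]
grip_width: 0.0398
grip_force: 35.0
time: 23.78
position: [0.4423, 0.3003, 0.2343]
tool_rot: [1.0, -0.01, 0.001, -0.0]
ft_force: [-0.2, 0.2, -1.9]
grip_width: 0.0393
grip_force: 35.0
```

```bash
python3 -m crank '[[0.5,5,0,0,0,0,1],[0.5,5,0,0,0,0,1],[0.5,5,0,0,0,0,1],[0.5,5,0,0,0,0,1],[0.5,5,0,0,0,0,1]]'
python3 -m crank '[[0.5,5,0,0,0,0,1],[0.5,5,0,0,0,0,1],[0.5,5,0,0,0,0,1],[0.5,5,0,0,0,0,1],[0.5,5,0,0,0,0,1]]'
python3 -m crank '[[0,5,0,0,0,0,1],[0,5,0,0,0,0,1],[0,0,0,0,0,0,1]]'
python3 - <<'E'
from h import *
st(); print(go(enc(-.04,-.075,.105)))
snap("top","t4.png",(360,160,520,300),3)
E
```

```text
time: 24.4
position: [0.462, 0.0483, 0.2327]
tool_rot: [1.0, -0.01, -0.001, -0.0]
ft_force: [1.4, 0.5, -1.0]
grip_width: 0.0396
grip_force: 35.0
time: 25.02
position: [0.482, -0.2019, 0.2325]
tool_rot: [1.0, -0.01, -0.001, -0.001]
ft_force: [-0.4, -0.1, -1.2]
grip_width: 0.0397
grip_force: 35.0
time: 25.4
position: [0.4805, -0.3044, 0.2326]
tool_rot: [1.0, -0.012, 0.0, 0.001]
ft_force: [-0.7, 1.5, -1.4]
grip_width: 0.04
grip_force: 35.0
25.4 [ 0.4805 -0.3044  0.2326] R
 [[ 1.    -0.025  0.001]
 [-0.025 -1.    -0.002]
 [ 0.001  0.002 -1.   ]] f [-0.7  1.5 -1.4] w 0.04 35.0 q [-0.76  0.53  1.64 -0.    0.98  0.84]
[ 0.   3.3 12.8]
```

```bash
python3 -m crank '[[0,3.3,0,0,0,0,1],[0,0,4,0,0,0,1],[0,0,4,0,0,0,1],[0,0,3,0,0,0,1],[0,0,1.4,0,0,0,1]]'
python3 -m crank '[[0,0,0.2,0,0,0,1],[0,0,0,0,0,0,1]]'
python3 -m crank '[[0,0,0,0,0,0,0.4],[0,0,0,0,0,0,0.4],[0,0,0,0,0,0,0.4]]'
python3 -m crank '[[0,0,-2,0,0,0,0.4],[0,0,-5,0,0,0,0.4],[0,-2,-5,0,0,0,0.3],[0,-5,-1,0,0,0,0.1],[0,-5,0,0,0,0,0.1]]'
python3 -m crank '[[0,-5,0,0,0,0,0.1],[0,-5,0,0,0,0,0.1],[0,-5,0,0,0,0,0.1],[0,-5,0,0,0,0,0.1],[0,-5,0,0,0,0,0.1]]'
python3 -m crank '[[0,-5,0,0,0,0,0.1],[0,-5,0,0,0,0,0.1],[0,-5,0,0,0,0,0.1],[0,-5,0,0,0,0,0.1],[0,-5,0,0,0,0,0.1]]'
python3 - <<'E'
from h import *
st(); print(go([.5045,.3905,.174])); snap("top","t5.png",(130,120,530,300),2)
E
```

```text
time: 26.08
position: [0.4791, -0.331, 0.1072]
tool_rot: [1.0, -0.009, -0.002, -0.002]
ft_force: [-0.3, -0.7, -0.5]
grip_width: 0.0401
grip_force: 35.0
time: 26.32
position: [0.4806, -0.3338, 0.1081]
tool_rot: [1.0, -0.01, 0.001, 0.001]
ft_force: [0.3, 0.1, -1.0]
grip_width: 0.0399
grip_force: 35.0
time: 26.7
position: [0.4803, -0.334, 0.1079]
tool_rot: [1.0, -0.01, 0.0, 0.0]
ft_force: [-0.2, 0.9, 0.2]
grip_width: 0.0515
grip_force: 0.0
time: 27.32
position: [0.483, -0.2134, 0.2391]
tool_rot: [1.0, -0.011, 0.002, 0.001]
ft_force: [0.9, 1.0, 0.2]
grip_width: 0.0728
grip_force: 0.0
time: 27.95
position: [0.4876, 0.0376, 0.2376]
tool_rot: [1.0, -0.01, 0.0, 0.0]
ft_force: [0.8, 0.1, 0.6]
grip_width: 0.0784
grip_force: 0.0
time: 28.58
position: [0.4925, 0.2878, 0.2375]
tool_rot: [1.0, -0.01, 0.0, -0.0]
ft_force: [-0.4, -1.0, 0.1]
grip_width: 0.0784
grip_force: 0.0
28.57 [0.4925 0.2878 0.2375] R
 [[ 1.    -0.02   0.001]
 [-0.02  -1.     0.   ]
 [ 0.001 -0.    -1.   ]] f [-0.4 -1.   0.1] w 0.0784 0.0 q [ 0.33  0.52  1.63 -0.    0.99  1.92]
[  1.  -10.3   6.4]
```

View pics/t5.png

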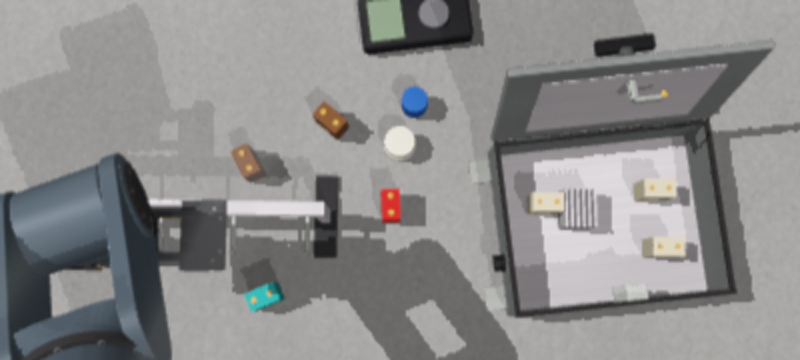

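Three CTs stand upright inside at (546,202), (659,188) and (670,247), and the heat sink is at (579,208). All three emptied hooks are bare. The last CT is next.

```bash
python3 -m crank '[[0.5,-5.2,0,0,0,0,0.1],[0.5,-5.1,0,0,0,0,0.1],[0,0,2.5,0,0,0,0.1],[0,0,2,0,0,0,0.1],[0,0,1.9,0,0,0,0.1]]' 35
python3 -m crank '[[0,0,0,0,0,0,0.1],[0,0,0,0,0,0,1],[0,0,0,0,0,0,1],[0,0,0,0,0,0,1],[0,0,0,0,0,0,1]]'
python3 -m crank '[[0,0,0,0,0,0,1],[0,0,0,0,0,0,1],[0,0,0,0,0,0,1]]'
python3 -m crank '[[0,0,-0.8,0,0,0,1],[0,0,-0.8,0,0,0,1],[-1.5,0,0,0,0,0,1],[-2,0,0,0,0,0,1],[-2,0,0,0,0,0,1]]'
python3 -m crank '[[-0.5,0,-2,0,0,0,1],[0,0,-2,0,0,0,1],[0,0,-0.5,0,0,0,1]]'
```

```text
time: 29.25
position: [0.5046, 0.3888, 0.1725]
tool_rot: [1.0, -0.01, -0.0, 0.0]
ft_force: [-0.3, 0.1, -0.1]
grip_width: 0.0787
grip_force: 0.0
time: 29.88
position: [0.5049, 0.3889, 0.1737]
tool_rot: [1.0, -0.01, 0.0, -0.0]
ft_force: [-0.3, -0.4, 1.1]
grip_width: 0.0463
grip_force: 0.0
time: 30.25
position: [0.5048, 0.3891, 0.1735]
tool_rot: [1.0, -0.01, 0.0, -0.0]
ft_force: [-0.9, 0.3, 1.3]
grip_width: 0.0403
grip_force: 35.0
time: 30.88
position: [0.4478, 0.3897, 0.1891]
tool_rot: [1.0, -0.01, -0.001, 0.0]
ft_force: [0.1, 0.4, -1.2]
grip_width: 0.04
grip_force: 35.0
time: 31.25
position: [0.4458, 0.3908, 0.237]
tool_rot: [1.0, -0.01, 0.002, -0.001]
ft_force: [0.3, -0.1, -1.7]
grip_width: 0.0399
grip_force: 35.0
```

```bash
python3 -m crank '[[0.5,5,0,0,0,0,1],[0.5,5,0,0,0,0,1],[0.5,5,0,0,0,0,1],[0.5,5,0,0,0,0,1],[0.5,5,0,0,0,0,1]]'
python3 -m crank '[[0.5,5,0,0,0,0,1],[0,5,0,0,0,0,1],[0,5,0,0,0,0,1],[0,5,0,0,0,0,1],[0,5,0,0,0,0,1]]'
python3 -m crank '[[0,5,0,0,0,0,1],[0,0,0,0,0,0,1]]'
python3 - <<'E'
from h import *
st(); print(go(enc(-.04,.075,.106)))
E
```

```text
time: 31.88
position: [0.465, 0.138, 0.2346]
tool_rot: [1.0, -0.01, 0.001, 0.0]
ft_force: [0.1, -0.2, -1.2]
grip_width: 0.0399
grip_force: 35.0
time: 32.5
position: [0.4647, -0.1124, 0.2346]
tool_rot: [1.0, -0.01, 0.0, 0.0]
ft_force: [0.6, 0.2, -1.9]
grip_width: 0.0398
grip_force: 35.0
time: 32.75
position: [0.4645, -0.1645, 0.2348]
tool_rot: [1.0, -0.013, 0.001, 0.001]
ft_force: [0.0, 0.8, -0.4]
grip_width: 0.0394
grip_force: 35.0
32.75 [ 0.4645 -0.1645  0.2348] R
 [[ 1.    -0.026  0.003]
 [-0.026 -1.    -0.002]
 [ 0.003  0.002 -1.   ]] f [ 0.   0.8 -0.4] w 0.0394 35.0 q [-0.57  0.44  1.82 -0.    0.88  1.03]
[ 0.2  2.3 12.9]
```

```bash
python3 -m crank '[[0.2,2.3,0,0,0,0,1],[0,0,4,0,0,0,1],[0,0,4,0,0,0,1],[0,0,3,0,0,0,1],[0,0,1.4,0,0,0,1]]'
python3 -m crank '[[0,0,0.3,0,0,0,1],[0,0,0,0,0,0,1]]'
python3 -m crank '[[0,0,0,0,0,0,0.4],[0,0,0,0,0,0,0.4],[0,0,0,0,0,0,0.4]]'
python3 -m crank '[[0,0,-2,0,0,0,0.4],[0,0,-5,0,0,0,0.4],[0,0,-5,0,0,0,0.3],[0,-5,-5,0,0,0,0.3],[0,-5,-5,0,0,0,0.3]]'
python3 -m crank '[[0,-5,0,0,0,0,0.3],[0,-5,0,0,0,0,0.3],[0,-5,0,0,0,0,0.3],[0,0,0,0,0,0,0.3]]'
cat >> h.py <<'E'
def door(th,r,y,h): # point r from hinge, y along the hinge, h out from the underside
    return enc(.110-r*np.cos(th)+h*np.sin(th), y, .092+r*np.sin(th)+h*np.cos(th))
E
python3 - <<'E'
from h import *
st()
for th in np.arange(1.4,1.95,.05): print(round(th,2),*[np.round(proj(n,door(th,.225,y,.010)),0) for n in("top","scene") for y in(.14,-.14)],np.round(door(th,.225,0,.01),3))
snap("top","t6.png",(350,110,540,300),3); snap("scene","s6.png",(180,60,360,220),4)
E
```

```text
time: 33.38
position: [0.4646, -0.1823, 0.1089]
tool_rot: [1.0, -0.01, -0.001, -0.001]
ft_force: [0.3, -0.4, -1.0]
grip_width: 0.0397
grip_force: 35.0
time: 33.62
position: [0.4656, -0.1835, 0.1079]
tool_rot: [1.0, -0.01, 0.001, 0.0]
ft_force: [-0.4, -0.1, -0.7]
grip_width: 0.0397
grip_force: 35.0
time: 34.0
position: [0.4654, -0.1836, 0.1078]
tool_rot: [1.0, -0.01, 0.0, 0.0]
ft_force: [1.1, -0.1, 0.5]
grip_width: 0.0513
grip_force: 0.0
time: 34.62
position: [0.4666, -0.0944, 0.3174]
tool_rot: [1.0, -0.011, 0.0, 0.0]
ft_force: [0.6, -1.4, -1.3]
grip_width: 0.0608
grip_force: 0.0
time: 35.12
position: [0.469, 0.0578, 0.3158]
tool_rot: [1.0, -0.007, -0.0, -0.0]
ft_force: [0.4, 0.2, 0.3]
grip_width: 0.061
grip_force: 0.0
35.12 [0.469  0.0578 0.3158] R
 [[ 1.    -0.015 -0.   ]
 [-0.015 -1.     0.001]
 [-0.    -0.001 -1.   ]] f [0.4 0.2 0.3] w 0.061 0.0 q [-0.11  0.29  1.77  0.    1.08  1.47]
1.4 [388. 188.] [524. 173.] [289. 107.] [229.  74.] [ 0.595 -0.252  0.315]
1.45 [387. 182.] [523. 168.] [286. 108.] [225.  75.] [ 0.606 -0.251  0.317]
1.5 [387. 177.] [522. 162.] [282. 109.] [221.  75.] [ 0.617 -0.25   0.317]
1.55 [386. 171.] [521. 157.] [278. 110.] [218.  76.] [ 0.628 -0.249  0.317]
1.6 [385. 166.] [520. 152.] [274. 112.] [214.  78.] [ 0.639 -0.248  0.317]
1.65 [385. 161.] [519. 147.] [270. 113.] [211.  79.] [ 0.65  -0.247  0.316]
1.7 [384. 156.] [518. 142.] [266. 115.] [207.  81.] [ 0.662 -0.246  0.314]
1.75 [383. 151.] [517. 137.] [262. 118.] [203.  82.] [ 0.673 -0.245  0.312]
1.8 [382. 146.] [516. 132.] [258. 120.] [200.  84.] [ 0.683 -0.244  0.309]
1.85 [381. 141.] [514. 128.] [254. 123.] [196.  87.] [ 0.694 -0.243  0.306]
1.9 [381. 137.] [513. 123.] [250. 126.] [193.  89.] [ 0.705 -0.242  0.302]
```

View pics/t6.png

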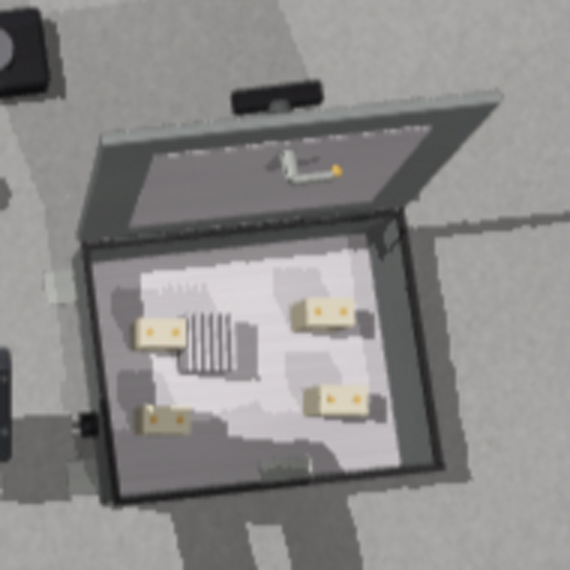

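View pics/s6.png

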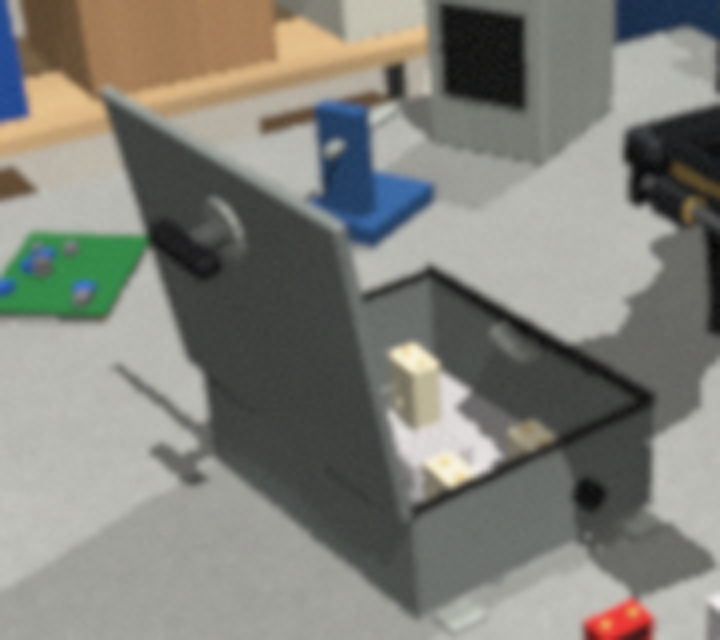

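All four CTs and the heat sink stand upright inside: CTs at (160,333), (330,313), (163,420) and (341,401), sink at (209,341). The free edge matches door angle ≈ 1.72 in both views, and the handle bar is still parallel to the edge.

Next I'll reach behind the door beside the handle with closed fingers.

```bash
python3 -m crank '[[4,0,-2.5,0,0,-0.105,1],[5,0,0,0,0,0,1],[5,0,0,0,0,0,1],[5,0,0,0,0,0,1],[4.5,0,0,0,0,0,1]]'
python3 - <<'E'
from h import *
st(); print(go(enc(.195,.095,.34)), go(enc(.01,.095,.34)))
for th in(1.1,1,.8,.6,.4,.2,.1,.03): print(th,np.round(door(th,.2,.09,.01),3), np.round([.11-.2*np.cos(th)+.01*np.sin(th)],3))
E
```

```text
time: 35.85
position: [0.7061, 0.0681, 0.3402]
tool_rot: [0.999, 0.041, -0.0, 0.0]
ft_force: [0.5, -0.0, 0.7]
grip_width: 0.0187
grip_force: 0.0
35.85 [0.7061 0.0681 0.3402] R
 [[ 0.997  0.082 -0.   ]
 [ 0.082 -0.997 -0.001]
 [-0.     0.001 -1.   ]] f [ 0.5 -0.   0.7] w 0.0187 0.0 q [-0.06  0.61  1.14 -0.    1.39  1.43]
[-2.5 21.4  0. ] [-21.   21.5   0. ]
1.1 [ 0.533 -0.167  0.275] [0.028]
1 [ 0.516 -0.168  0.266] [0.01]
0.8 [ 0.483 -0.171  0.242] [-0.022]
0.6 [ 0.456 -0.174  0.213] [-0.049]
0.4 [ 0.435 -0.176  0.179] [-0.07]
0.2 [ 0.422 -0.177  0.142] [-0.084]
0.1 [ 0.418 -0.177  0.122] [-0.088]
0.03 [ 0.416 -0.177  0.108] [-0.09]
```

```bash
python3 -m crank '[[0,5,0,0,0,0,1],[0,5,0,0,0,0,1],[0,5,0,0,0,0,1],[0,5,0,0,0,0,1],[-1,1.4,0,0,0,0,1]]'
python3 -m crank '[[-2,0,0,0,0,0,1],[-2,0,0,0,0,0,1],[-2,0,0,0,0,0,1],[0,0,0,0,0,0,1]]'
python3 -m crank '[[-2,0,0,0,0,0,1],[-2,0,0,0,0,0,1],[-2,0,0,0,0,0,1],[0,0,0,0,0,0,1]]'
```

```text
time: 36.48
position: [0.7119, -0.1496, 0.3397]
tool_rot: [0.999, 0.039, -0.0, 0.001]
ft_force: [-1.0, 0.2, -0.5]
grip_width: 0.0005
grip_force: 0.0
time: 36.98
position: [0.6513, -0.1491, 0.3413]
tool_rot: [0.999, 0.042, -0.0, -0.0]
ft_force: [-0.6, -0.5, 0.1]
grip_width: 0.0004
grip_force: 0.0
time: 37.48
position: [0.592, -0.1536, 0.3404]
tool_rot: [0.999, 0.042, -0.001, -0.0]
ft_force: [-0.3, 0.5, 0.5]
grip_width: 0.0004
grip_force: 0.0
```

Run:
```python
from h import *
snap("scene","s7.png",(180,40,380,220),3.5)
```

```text
(no output)
```

View pics/s7.png

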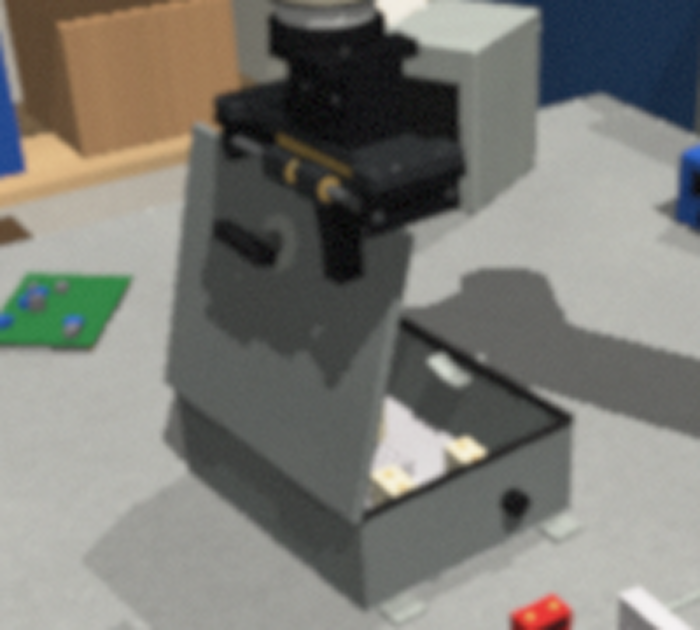

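The closed fingers (343,250) have swung the door forward past upright, to about 1.35 rad, clear of the handle. I'll continue.

```bash
python3 -m crank '[[-2,0,0,0,0,0,1],[-2,0,0,0,0,0,1],[-2,0,0,0,0,0,1],[-1.5,0,0,0,0,0,1],[0,0,0,0,0,0,1]]'
python3 -m crank '[[0.5,0,-2,0,0,0,1],[0,0,-1,0,0,0,1],[0,0,0,0,0,0,1]]'
python3 - <<'E'
from h import *
for th in(.9,.8,.6,.4,.2,.1,.05): 
    p=door(th,.2,.092,.01); p[2]+=.07; print(th,go(p))
E
```

```text
time: 38.15
position: [0.5176, -0.1599, 0.3406]
tool_rot: [0.999, 0.042, -0.0, -0.0]
ft_force: [0.2, 0.3, 0.4]
grip_width: 0.0004
grip_force: 0.0
time: 38.52
position: [0.5237, -0.1597, 0.3713]
tool_rot: [0.999, 0.043, 0.001, 0.0]
ft_force: [0.1, -0.8, -0.0]
grip_width: 0.0006
grip_force: 0.0
0.9 [-2.6  0.6  4.6]
0.8 [-4.1  0.6  5.9]
0.6 [-6.9  0.6  8.8]
0.4 [-9.   0.6 12.2]
0.2 [-10.3   0.6  16. ]
0.1 [-10.7   0.6  17.9]
0.05 [-10.9   0.6  18.9]
```

```bash
python3 -m crank '[[-0.8,0.6,2,0,0,0,1],[-1.8,0,2.6,0,0,0,1],[-2.2,0,2.1,0,0,0,1],[-2.1,0,2.1,0,0,0,1],[0,0,0,0,0,0,1]]'
python3 -m crank '[[-1.1,0,1.7,0,0,0,1],[-1,0,1.7,0,0,0,1],[-0.7,0,1.9,0,0,0,1],[-0.6,0,1.9,0,0,0,1],[0,0,0,0,0,0,1]]'
python3 - <<'E'
from h import *
for th in(.2,.1,.05,.03): 
    p=door(th,.2,.092,.01); p[2]+=.07; print(th,go(p))
snap("scene","s8.png",(180,40,380,220),3.5)
E
```

```text
time: 39.15
position: [0.4526, -0.1704, 0.2808]
tool_rot: [0.999, 0.042, -0.003, -0.002]
ft_force: [0.5, 0.3, 0.9]
grip_width: 0.0005
grip_force: 0.0
time: 39.78
position: [0.4213, -0.1742, 0.2102]
tool_rot: [0.999, 0.042, -0.001, -0.001]
ft_force: [0.3, 0.5, 0.3]
grip_width: 0.0005
grip_force: 0.0
0.2 [ 0.   0.  -0.1]
0.1 [-0.4  0.1  1.8]
0.05 [-0.5  0.1  2.8]
0.03 [-0.5  0.1  3.2]
```

View pics/s8.png

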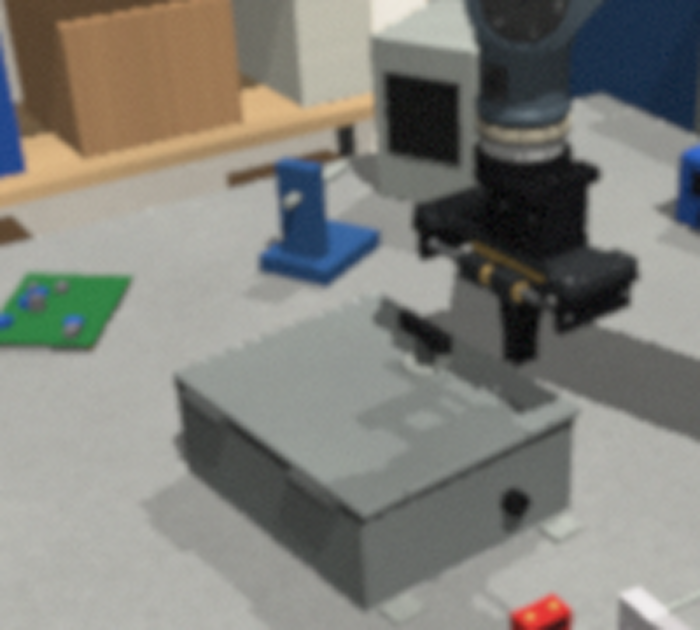

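The door is nearly down at about 0.2 rad, with the finger (518,350) on it near the free corner. I'll press it onto the gasket.

```bash
python3 -m crank '[[-0.3,0,1.2,0,0,0,1],[-0.2,0,1.2,0,0,0,1],[0,0,0.5,0,0,0,1],[0,0,0.2,0,0,0,1],[0,0,0,0,0,0,1]]'
python3 -m crank '[[0,0,0.2,0,0,0,1],[0,0,0,0,0,0,1]]'
python3 - <<'E'
from h import *
p=door(.03,.2,.092,.01); p[2]+=.07; print(go(p))
E
```

```text
time: 40.45
position: [0.4161, -0.1747, 0.1796]
tool_rot: [0.999, 0.042, -0.0, -0.0]
ft_force: [-0.0, -0.1, 0.2]
grip_width: 0.0004
grip_force: 0.0
time: 40.7
position: [0.416, -0.1747, 0.1777]
tool_rot: [0.999, 0.042, 0.0, 0.0]
ft_force: [0.4, 0.1, -0.3]
grip_width: 0.0005
grip_force: 0.0
[-0.   0.1 -0. ]
```

```bash
python3 -m crank '[[0,0,0.2,0,0,0,1],[0,0,0,0,0,0,1]]'
python3 -m crank '[[0,0,0.2,0,0,0,1],[0,0,0,0,0,0,1]]'
python3 -m crank '[[0,0,0.2,0,0,0,1],[0,0,0,0,0,0,1]]'
```

```text
time: 40.95
position: [0.4161, -0.1748, 0.1759]
tool_rot: [0.999, 0.042, 0.0, 0.0]
ft_force: [0.2, 0.4, 2.1]
grip_width: 0.0003
grip_force: 1.6
time: 41.2
position: [0.416, -0.1748, 0.1742]
tool_rot: [0.999, 0.042, 0.0, 0.0]
ft_force: [-1.1, 0.5, 7.3]
grip_width: 0.0002
grip_force: 3.5
time: 41.45
position: [0.4159, -0.1748, 0.1726]
tool_rot: [0.999, 0.043, 0.0, 0.0]
ft_force: [-1.9, -0.6, 10.8]
grip_width: 0.0002
grip_force: 5.6
```

The gasket reaction builds to 11 N, so the door is on its gasket. Next I'll lift, turn the wrist a quarter turn counterclockwise, and measure the handle bar from above.

```bash
python3 -m crank '[[0,0,-2,0,0,0,1],[0,0,-5,0,0,0,1],[0,-5,-2,0,0,0,1],[0,-5,0,0,0,0,1],[0,-5,0,0,0,0,1]]'
python3 -m crank '[[0,-3,0,0,0,0,1],[0,0,0,0,0,-0.175,0.6],[0,0,0,0,0,-0.175,0.4],[0,0,0,0,0,-0.175,0.4],[0,0,0,0,0,-0.175,0.4]]'
python3 -m crank '[[0,0,0,0,0,-0.175,0.4],[0,0,0,0,0,-0.175,0.4],[0,0,0,0,0,-0.175,0.4],[0,0,0,0,0,-0.175,0.4],[0,0,0,0,0,-0.175,0.4]]'
python3 - <<'E'
from h import *
st(); a=snap("top","t9.png",(350,130,550,310),3)
g=a.max(2); g2=g[180:250,390:480]
n,l,s,c=cv2.connectedComponentsWithStats((g2<45).astype(np.uint8))
for i in range(1,n):
    if s[i,4]>40:
        r=cv2.minAreaRect(np.argwhere(l==i)[:,::-1].astype(np.float32)); u=np.array(r[0])+[390,180]
        print(u,r[1],r[2],s[i],np.round(onz("top",*u,.146),4))
print(enc(-.062,0,.137), proj("top",enc(-.062,0,.146)))
E
```

```text
time: 42.08
position: [0.4031, -0.024, 0.262]
tool_rot: [0.999, 0.042, 0.001, 0.0]
ft_force: [0.6, -0.3, 0.6]
grip_width: 0.0005
grip_force: 0.0
time: 42.7
position: [0.4006, 0.0048, 0.2615]
tool_rot: [0.923, 0.385, -0.0, -0.0]
ft_force: [-0.4, 0.1, -0.0]
grip_width: 0.0325
grip_force: 0.0
time: 43.32
position: [0.4006, 0.0047, 0.2615]
tool_rot: [0.673, 0.74, -0.0, -0.0]
ft_force: [0.2, 0.6, 0.3]
grip_width: 0.0521
grip_force: 0.0
43.33 [0.4006 0.0047 0.2615] R
 [[-0.095  0.996 -0.   ]
 [ 0.996  0.095  0.   ]
 [ 0.    -0.    -1.   ]] f [0.2 0.6 0.3] w 0.0521 0.0 q [-0.27  0.28  2.    0.    0.86 -0.36]
[ 0.45146699 -0.2644373   0.137     ] [445.27130456 252.84040258]
```

View pics/t9.png

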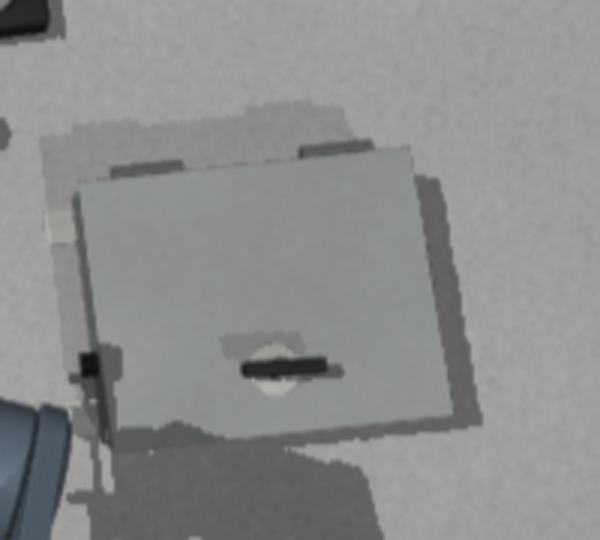

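The door is shut and the bar is centred at (284,367) in the crop. That is pixel (444.7,252.3), within 1 px of the predicted (445.3,252.8). Going in to grip it.

```bash
python3 -m crank '[[-5,0,0,0,0,0,0.4],[-5,1,0,0,0,0,0.4],[-5,2,0,0,0,0,0.4],[-5,2,0,0,0,0,0.4],[-5,2,0,0,0,0,0.4]]' 60
python3 - <<'E'
from h import *
print(go(enc(-.061,.001,.187)))
E
```

```text
time: 44.0
position: [0.4932, -0.2397, 0.2614]
tool_rot: [0.676, 0.737, 0.0, -0.0]
ft_force: [-0.5, 0.6, 1.0]
grip_width: 0.0521
grip_force: 0.0
[-2.  -4.3  7.4]
```

```bash
python3 -m crank '[[-2,-4.3,0,0,0,0,0.4],[0,0,3,0,0,0,0.4],[0,0,2.5,0,0,0,0.4],[0,0,1.9,0,0,0,0.4],[0,0,0,0,0,0,0.4]]' 60
python3 - <<'E'
from h import *
print(go(enc(-.061,.001,.187)))
E
python3 -m crank '[[0,0,0,0,0,0,1],[0,0,0,0,0,0,1],[0,0,0,0,0,0,1],[0,0,0,0,0,0,1],[0,0,0,0,0,0,1]]'
python3 -m crank '[[0,0,0,0,0,0,1],[0,0,0,0,0,0,1],[0,0,0,0,0,0,1]]'
```

```text
time: 44.62
position: [0.4508, -0.2612, 0.1862]
tool_rot: [0.676, 0.737, 0.0, -0.002]
ft_force: [-0.4, 0.1, 0.0]
grip_width: 0.0521
grip_force: 0.0
[-0.2  0.1 -0.1]
time: 45.25
position: [0.4554, -0.2618, 0.1884]
tool_rot: [0.676, 0.737, 0.003, 0.004]
ft_force: [11.7, 5.3, -3.2]
grip_width: 0.0163
grip_force: 60.0
time: 45.62
position: [0.4555, -0.2617, 0.1884]
tool_rot: [0.676, 0.737, 0.003, 0.004]
ft_force: [10.7, 5.1, -2.9]
grip_width: 0.0161
grip_force: 60.0
```

```bash
python3 -m crank '[[-0.1,0.5,0,0,0,0,1],[0,0,0,0,0,0,1]]'
python3 -m crank '[[0,0,0,0,0,0.1,1],[0,0,0,0,0,0.1,1],[0,0,0,0,0,0,1]]'
python3 -m crank '[[0,0,0,0,0,0.1,1],[0,0,0,0,0,0.1,1],[0,0,0,0,0,0,1]]'
python3 - <<'E'
from h import *
o=st(); print(o["moment"])
E
```

```text
time: 45.88
position: [0.4563, -0.2618, 0.1881]
tool_rot: [0.675, 0.738, -0.0, -0.001]
ft_force: [-1.7, 2.2, 5.1]
grip_width: 0.0161
grip_force: 60.0
time: 46.25
position: [0.4567, -0.2619, 0.188]
tool_rot: [0.745, 0.667, 0.0, -0.0]
ft_force: [1.8, 4.0, 5.4]
grip_width: 0.0162
grip_force: 60.0
time: 46.62
position: [0.4571, -0.262, 0.188]
tool_rot: [0.808, 0.59, 0.001, 0.0]
ft_force: [2.6, 5.5, 3.9]
grip_width: 0.0163
grip_force: 60.0
46.62 [ 0.4571 -0.262   0.188 ] R
 [[ 0.304  0.953  0.001]
 [ 0.953 -0.304  0.001]
 [ 0.001  0.001 -1.   ]] f [2.6 5.5 3.9] w 0.0163 60.0 q [-0.73  0.55  1.77  0.    0.82 -0.43]
[ 0.78439507 -0.40946436 -0.04916817]
```

```bash
python3 -m crank '[[0,0,0,0,0,0.1,1],[0,0,0,0,0,0.1,1],[0,0,0,0,0,0.1,1],[0,0,0,0,0,0,1]]'
python3 -m crank '[[0,0,0,0,0,0.1,1],[0,0,0,0,0,0.1,1],[0,0,0,0,0,0.1,1],[0,0,0,0,0,0,1]]'
python3 - <<'E'
from h import *
o=st(); print(o["moment"])
E
```

```text
time: 47.12
position: [0.4576, -0.2623, 0.188]
tool_rot: [0.887, 0.462, 0.001, 0.001]
ft_force: [3.8, 4.6, 4.3]
grip_width: 0.0162
grip_force: 60.0
time: 47.62
position: [0.458, -0.2627, 0.1876]
tool_rot: [0.946, 0.325, 0.001, 0.001]
ft_force: [4.9, 3.6, -0.6]
grip_width: 0.0158
grip_force: 59.9
47.62 [ 0.458  -0.2627  0.1876] R
 [[ 0.789  0.614  0.003]
 [ 0.614 -0.789 -0.001]
 [ 0.002  0.003 -1.   ]] f [ 4.9  3.6 -0.6] w 0.0158 59.9 q [-0.73  0.55  1.77  0.    0.81  0.17]
[ 0.48750177 -0.83963057  0.02275204]
```

```bash
python3 -m crank '[[0,0,0.1,0,0,0.1,1],[0,0,0.1,0,0,0.1,1],[0,0,0.1,0,0,0.1,1],[0,0,0,0,0,0,1]]'
python3 -m crank '[[0,0,0,0,0,0.1,1],[0,0,0,0,0,0.1,1],[0,0,0,0,0,0.1,1],[0,0,0,0,0,0,1]]'
python3 - <<'E'
from h import *
o=st(); print(o["moment"])
E
```

```text
time: 48.12
position: [0.4579, -0.2633, 0.1853]
tool_rot: [0.984, 0.18, 0.001, 0.002]
ft_force: [2.0, 2.3, 3.9]
grip_width: 0.0166
grip_force: 60.0
time: 48.62
position: [0.4581, -0.2639, 0.1852]
tool_rot: [0.999, 0.033, 0.002, 0.002]
ft_force: [4.3, 1.1, 3.1]
grip_width: 0.016
grip_force: 60.0
48.62 [ 0.4581 -0.2639  0.1852] R
 [[ 0.998  0.065  0.003]
 [ 0.065 -0.998 -0.004]
 [ 0.003  0.004 -1.   ]] f [4.3 1.1 3.1] w 0.016 60.0 q [-0.73  0.56  1.77 -0.    0.81  0.77]
[-0.22320791 -0.72300924  0.57564105]
```

The moment about z jumps to 0.58 N m, so the handle is at its stop. I'll give it a small extra turn, then release and look.

```bash
python3 -m crank '[[0,0,0,0,0,0.06,1],[0,0,0,0,0,0,1],[0,0,0,0,0,0,1]]'
python3 -c "
from h import *
o=st();print(o['moment'])"
python3 -m crank '[[0,0,0,0,0,0,0.5],[0,0,0,0,0,0,0.4],[0,0,0,0,0,0,0.4],[0,0,0,0,0,0,0.4],[0,0,-2,0,0,0,0.4]]'
python3 -m crank '[[0,0,-5,0,0,0,0.4],[0,0,-3,0,0,0,0.4],[0,-5,0,0,0,0,0.4],[0,-5,0,0,0,0,0.4],[0,-5,0,0,0,0,0.4]]'
python3 -m crank '[[0,-5,0,0,0,0,0.4],[0,-5,0,0,0,0,0.4],[0,-5,0,0,0,0,0.4],[0,0,0,0,0,0,0.4]]'
python3 - <<'E'
from h import *
st(); a=snap("top",None); b=snap("scene",None)
x=cv2.resize(a[170:300,370:520],None,fx=2.6,fy=2.6,interpolation=cv2.INTER_CUBIC); y=cv2.resize(b[100:230,200:350],None,fx=2.6,fy=2.6,interpolation=cv2.INTER_CUBIC)
cv2.imwrite("pics/end.png",np.hstack([x,y])[:,:,::-1])
E
```

```text
time: 49.0
position: [0.4576, -0.264, 0.1852]
tool_rot: [1.0, 0.002, 0.001, 0.002]
ft_force: [4.1, -3.0, 4.5]
grip_width: 0.0164
grip_force: 60.0
49.0 [ 0.4576 -0.264   0.1852] R
 [[ 1.     0.003  0.002]
 [ 0.003 -1.    -0.004]
 [ 0.002  0.004 -1.   ]] f [ 4.1 -3.   4.5] w 0.0164 60.0 q [-0.73  0.56  1.78 -0.    0.81  0.83]
[-0.81688928 -0.47670224  0.66741863]
time: 49.62
position: [0.4555, -0.2613, 0.2033]
tool_rot: [1.0, -0.0, -0.002, -0.002]
ft_force: [0.3, 0.2, 0.2]
grip_width: 0.051
grip_force: 0.0
time: 50.25
position: [0.4561, -0.1108, 0.2845]
tool_rot: [1.0, -0.001, -0.0, -0.0]
ft_force: [0.3, -0.2, -0.2]
grip_width: 0.0523
grip_force: 0.0
time: 50.75
position: [0.4554, 0.0407, 0.2844]
tool_rot: [1.0, 0.003, -0.001, -0.001]
ft_force: [0.1, -0.8, 0.3]
grip_width: 0.0518
grip_force: 0.0
50.75 [0.4554 0.0407 0.2844] R
 [[ 1.     0.005 -0.002]
 [ 0.005 -1.     0.001]
 [-0.002 -0.001 -1.   ]] f [ 0.1 -0.8  0.3] w 0.0518 0.0 q [-0.16  0.32  1.85  0.    0.98  1.41]
```

View pics/end.png

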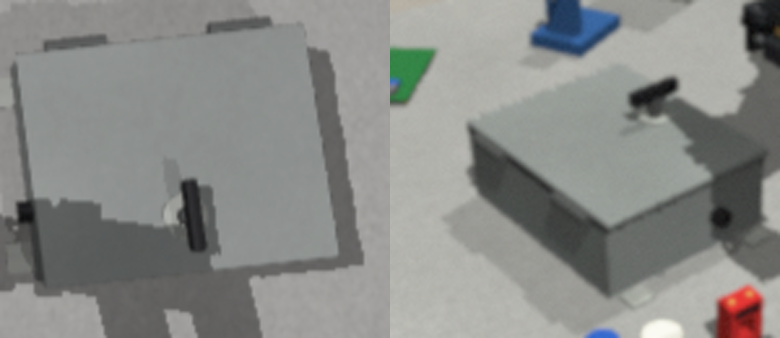

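The bar now points at the free edge and the door is flush. I'll check the angle with numbers before handing in.

Run:
```python
from h import *
def ang(a,box,thr):
    x0,y0,x1,y1=box; m=(a[y0:y1,x0:x1].max(2)<thr).astype(np.uint8)
    n,l,s,c=cv2.connectedComponentsWithStats(m); i=1+np.argmax(s[1:,4])
    p=np.argwhere(l==i)[:,::-1].astype(np.float32)+[x0,y0]
    w=np.array([onz("top",*q,.143)[:2] for q in p]); cc=w.mean(0); e=np.linalg.eigh(np.cov((w-cc).T))[1][:,1]
    print(thr,s[i],cc,"world angle",np.arctan2(e[1],e[0])%np.pi,"latch",(EY+np.pi/2-np.arctan2(e[1],e[0]))%np.pi)
a=cams.camera("top")
for t in(35,45,55): ang(a,(430,235,460,272),t)
b=cv2.imread("pics/t9.png")[:,:,::-1]; b=cv2.resize(b,(200,180),interpolation=cv2.INTER_AREA); f=np.zeros((400,640,3),np.uint8)+200; f[130:310,350:550]=b
for t in(50,60): ang(f,(425,240,465,262),t)
```

```text
35 [11 14  4 17 23] [ 0.44095403 -0.25795543] world angle 0.12777709087878586 latch 1.5311809652820516
45 [10  5  5 26 52] [ 0.45073263 -0.25756939] world angle 0.0829343838657648 latch 1.5760236722950731
55 [ 10   5   9  27 162] [ 0.45157554 -0.26192233] world angle 0.08265344835273014 latch 1.5763046078081073
50 [  6  10  28   6 114] [ 0.45315044 -0.26291882] world angle 1.606493086190393 latch 0.0524649699704447
60 [  6  10  28   6 128] [ 0.45306497 -0.26418812] world angle 1.5947706385481095 latch 0.06418741761272817
```

The latch reads ≈ 1.57 rad and the hand is clear of everything.

```bash
python3 -c "
from rig import ticket
print(ticket.hand_in())"
```

```text
the job is handed in; nothing more can be done
None
```

I handed the job in at about 51 s on the robot's clock: all four transformers and the heat sink are inside the enclosure, the door is shut flush, and the T-handle measures about 1.57 rad; the hand-in returned no verdict.

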